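# Fetch the spare eyepiece from the covered case

## Robot

A 6-joint arm with a two-finger parallel gripper is mounted at the origin on the work surface. World frame = base frame: x ahead of the robot, y to its left, z up, the work surface at z = 0. Lengths are in m, angles in rad, forces in N, time in s.
With the tool pointing down it reaches from about 0.375 to 0.9 m from the base axis. Payload 3.1 kg.
Tool frame: the origin (TCP) lies midway between the tips of the shut fingers; the grasp point (between the pads) lies 19 mm behind it; z points along the fingers, y is the line along which they close (so a half turn about z gives the same grasp; the last joint's range is limited). The gripper opens to 87 mm and grips with 3 to 60 N. Pads are 19 mm wide; open, the fingers measure 117 mm over their backs; the gripper's body (75 mm by 190 mm) begins 51 mm behind the grasp point.
Start: joints at [1.087, 0.527, 1.433, -0, 1.181, -0.178], TCP at [0.188, 0.596, 0.223] pointing down, gripper open.
Joint ranges: [-3.08, 3.08], [-0.75, 2.2], [0.22, 2.44], [-1.43, 4.57], [0, 2.65], [-2.85, 2.85]. Speed limits (rad/s): [2.79, 2.79, 3.14, 3.14, 3.14, 3.14].

## Interface

Orientations are given as a rotation vector (axis times angle).
In Python, from cell import arm gives the robot as it stands. The module is installed in compiled form; this text tells all that it offers.
- The arm moves only by the tool drive_tool, never from a script. Its argument "plan" is text: rows parted by semicolons, each of 7 numbers parted by spaces: the shift along the world's x, y, z normalised to -1 to 1, where 1 is 0.05 m, then the turn, a rotation vector about the world's x, y, z normalised to -1 to 1, where 1 is 0.08 rad, then the opening, from 0 (shut) to 1 (fully open). A call has 1 to 8 rows; each row shifts and turns the commanded pose from where the row before left it; what a row does not reach is not made up. A row lasts 1/8 s, in which the tool goes at most 62.5 mm and 10.7 degrees, less where a joint would pass 70% of its speed; a pose out of reach is approached as far as the arm can. A call with a number of a shift or a turn outside -1 to 1 is refused whole. A call with a gripper value outside its range is refused whole. The fingers move at their own pace and stop on an object; "squeeze" is the grip in N (left out, the last holds). Time passes only in rows, so rows that do not move let the fingers close. It gives the time, the measured TCP pose, the force, the opening and the grip force at its end, in the units of the state.
- arm.sense(): the state, without advancing time (a new reading comes with each control period).
- arm.grab_frame(name): name is "side" or "top"; returns a dict with "pixels" (384x512x3 uint8, red, green, blue), "K" (3x3 intrinsics, pixels), "view" (4x4, takes a point from world to camera coordinates). Camera axes: x right, y down, z forward; pixel columns grow to the right and rows downward; lengths in m; the calibration is good to about 2 mm. A picture is of the moment at which its call begins. There is no depth.
- arm.hand_in(): hands the job in; it is judged then, once.
The state is a dict: "time_s": time; "qpos": joint angles; "dq": joint speeds; "joint_torque": joint torques, N m; "tcp_pos": TCP position; "tool_rot": TCP orientation; "ft_force": force on the tool from outside, world axes, zero at the start; "torque": the same for the moment, N m; "width": finger opening in m; "grasp_force": force on a finger pad.
Only numpy, scipy, OpenCV 4.12 (cv2) and the standard library are available. Lean on these libraries where they do the work, as an engineer would, in place of code of your own. Each camera call takes 0.05 s, during which the arm holds its last target. There are 200 camera calls.

## Task

Two jars stand on the wooden accessory case and block its clear cover. Stand both jars in the grey side tray, then slide (or lift) the clear cover right across onto the deck where they stood, and stand the black spare eyepiece upright in the red dish, leaving the brass filter in its pocket. Then put the cover back over the pockets, flat inside the rim, and return each jar to the very spot on the deck where it stood at the start; tip neither jar over and leave the petri dish and the loupe alone.

Things in the scene. Friction and masses are not known exactly. Their poses are not given: they have to be found in the camera images.
- case: Fixed light-wood accessory case, 154 (x) x 300 (y) mm, top surface 48 mm above the table. Origin: centre of its underside; z up. The half with y < 0 is a solid deck (jars stand on it); the half with y > 0 has two open pockets, each 128 mm in x and at least 66 mm in y (y 0 to 70 and y 76 to 142 mm), grey floor 6 mm above the table. A rim 5 mm wide and 6 mm high runs round the top, leaving a track 144 x 290 mm in which the cover lies and slides along y.
- cover: Loose clear plastic plate 140 (x) x 142 (y) x 5 mm, 0.12 kg, with a blue bar grip in its middle, 16 mm (x) by 30 mm (y), rising from 5 to 35 mm above the plate's underside. Origin: centre of its underside. Starts over both pockets at about y = +73 mm in the case frame, underside 48 mm above the table; over the deck it lies at about y = -73 mm. Its axes are parallel to the case's.
- eyepiece: Spare microscope eyepiece, standing in one of the two pockets (either one), black with a white lens disc on top and a silver barrel below; 38 mm tall, 34 mm diameter from 16 mm up, 26 mm diameter foot below that; about 0.07 kg. Origin: centre of its underside; z is its axis, up.
- filter: Flat round brass filter mount with a blue face, diameter 36 mm, 12 mm high, in the other pocket; stays there. Origin: centre of its underside.
- amber_jar: Amber jar with white cap and paper label, diameter 40 mm, 70 mm tall, about 0.13 kg, standing on the case's deck. Origin: centre of its underside; z up.
- green_jar: Green jar with black cap and paper label, diameter 40 mm, 70 mm tall, about 0.13 kg, standing on the case's deck. Origin: centre of its underside; z up.
- tray: Fixed shallow grey plastic side tray, 190 (x) x 110 (y) x 18 mm high, walls and floor 5 mm thick (inside 180 x 100 mm). Origin: centre of its underside.
- dish: Fixed round red dish, outside diameter 66 mm, inside 54 mm, rim 12 mm high, floor 4 mm above the table. Origin: centre of its underside.
- petri: Loose closed glass petri dish with seed pods on it, diameter 94 mm, about 23 mm high over all; a bystander. Origin: centre of its underside.
- loupe: Loose black cylindrical loupe with a steel band, diameter 44 mm, 27 mm high; a bystander. Origin: centre of its underside.
Not all that is in view belongs to the job. Of the things that look like the green_jar, the middle-sized one is meant.

How it is judged:
By the outcome, as a careful person would: the job done as asked, in the order asked, and still so for the second after the job is handed in, with the robot touching nothing.
It also fails if it takes over 144 s, if anything falls off the work surface, if the arm or the gripper's body presses on something with over 40 N, if the wrist force passes 120 N, or if a joint passes its speed limit or range.

## Working session

There is one attempt and no reset: what is moved stays moved. The work goes in short steps, Python scripts to look and compute and a tool call to move; the robot and the scene stay as the last step left them, time stands still between calls to the robot, and variables do not carry over. Pictures are saved under pics/ and viewed, at most 14 in all, crops included, and the job is handed in when it is done.

Besides the shell and the picture viewer there is one more tool, called as name(argument=value, ...) on one line, values as JSON. drive_tool: Moves the arm, as the interface text tells. Its arguments: {"type":"object","properties":{"plan":{"type":"string"},"squeeze":{"type":"number"}},"required":["plan"]}

```bash
mkdir -p pics; cat > h.py <<'E'
import numpy as np, cv2
from cell import arm
def grab(n,save=None,crop=None,s=1.5):
    f=arm.grab_frame(n); im=cv2.cvtColor(f["pixels"],cv2.COLOR_RGB2BGR)
    if save:
        c=im if crop is None else im[crop[1]:crop[3],crop[0]:crop[2]]
        cv2.imwrite("pics/"+save,cv2.resize(c,None,fx=s,fy=s,interpolation=cv2.INTER_CUBIC))
    return f,im
def ray(f,u,v):
    V=np.array(f["view"]);R=V[:3,:3];t=V[:3,3]
    return -R.T@t, R.T@np.linalg.solve(np.array(f["K"]),[u,v,1.])
def onz(f,u,v,z):
    o,d=ray(f,u,v); return o+d*(z-o[2])/d[2]
def proj(f,p):
    V=np.array(f["view"]);q=np.array(f["K"])@(V[:3,:3]@np.array(p)+V[:3,3]);return q[:2]/q[2]
E
python3 - <<'E'
from h import *
for n in("top","side"):
    f,im=grab(n,n+"0.png"); V=np.array(f["view"]);print(n,-V[:3,:3].T@V[:3,3],V[:3,:3].round(2).tolist(),f["K"][0][0])
print(arm.sense())
E
```

```text
top [0.44404443 0.01602823 1.06498059] [[0.02, -1.0, -0.0], [-0.99, -0.02, -0.1], [0.1, 0.0, -0.99]] 449.54731986266677
side [ 0.3167284  -0.55214394  0.67108712] [[0.92, -0.4, -0.01], [-0.29, -0.64, -0.71], [0.28, 0.65, -0.7]] 358.85025028551627
{'time_s': 0.1, 'qpos': array([ 1.08754053e+00,  5.28372326e-01,  1.43375964e+00, -1.14561414e-05,
        1.18140336e+00, -1.78506512e-01]), 'dq': array([-0.00085807, -0.00211426, -0.00266504,  0.00102883, -0.00077833,
        0.0021816 ]), 'joint_torque': array([-9.82426609e-04, -4.40985489e+01, -1.77150732e+01,  6.34740083e-02,
        5.34313009e-02, -5.27068130e-05]), 'tcp_pos': array([0.18720436, 0.59562046, 0.22167465]), 'tool_rot': array([-4.76747557e-01, -3.10457818e+00,  2.89084579e-03]), 'ft_force': array([-0.06982891,  0.19139599,  0.54113554]), 'torque': array([0.04871173, 0.0057374 , 0.01435189]), 'grasp_force': 0.0, 'width': 0.08706813782715589}
```

View pics/top0.png

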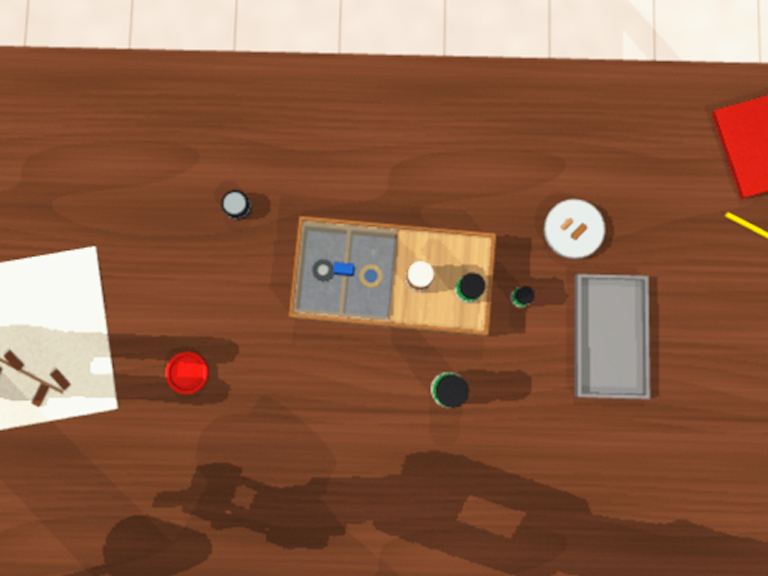

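View pics/side0.png

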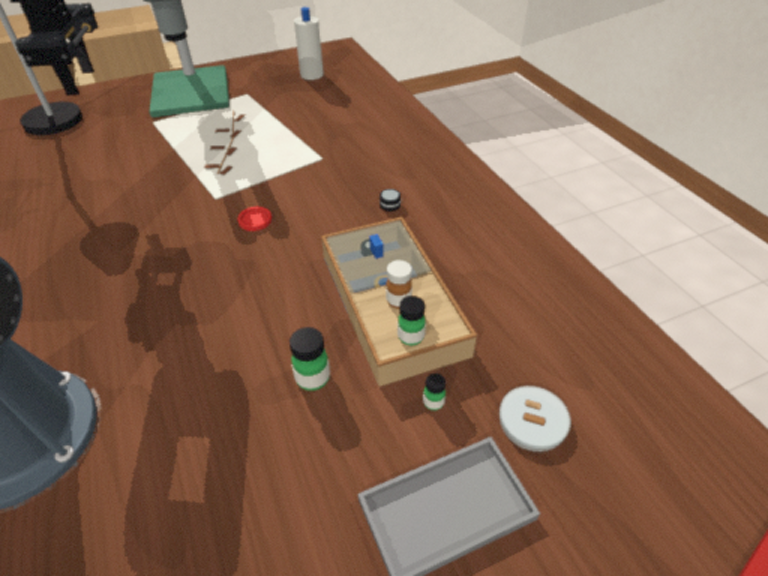

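The top view (1.5x pixels) has three green jars with black caps: a large one on the table at (451,390), one on the deck at (470,287), and a small one on the table at (523,296). The middle-sized one is on the deck, which also matches the description. The amber jar is at (420,275), and the cover grip at (344,268). The eyepiece is in the far pocket at (322,270), the filter in the near pocket at (371,275), the dish at (187,372), and the tray at (612,337). I'll confirm in a crop and measure.

```bash
cat > m.py <<'E'
from h import *
def blob(mask,box):
    m=np.zeros_like(mask);x0,y0,x1,y1=box;m[y0:y1,x0:x1]=mask[y0:y1,x0:x1]
    c=max(cv2.findContours(m,cv2.RETR_EXTERNAL,cv2.CHAIN_APPROX_NONE)[0],key=cv2.contourArea)
    return c
def rep(f,name,c,z):
    M=cv2.moments(c);u,v=M["m10"]/M["m00"],M["m01"]/M["m00"];(a,b),r=cv2.minEnclosingCircle(c)
    print(name,"cent",round(u,1),round(v,1),onz(f,u,v,z)[:2].round(4),"circ",round(a,1),round(b,1),round(r,1),onz(f,a,b,z)[:2].round(4),"area",M["m00"])
E
python3 - <<'E'
from m import *
f,im=grab("top","crop1.png",(190,140,365,275),4)
hsv=cv2.cvtColor(im,cv2.COLOR_BGR2HSV);H,S,V=cv2.split(hsv)
R=lambda m:(m.astype(np.uint8)*255)
rep(f,"amber",blob(R((S<50)&(V>170)),(265,165,300,200)),.118)
rep(f,"green",blob(R((V<60)),(300,175,328,205)),.118)
rep(f,"grip",blob(R((H>100)&(H<125)&(S>150)),(215,168,238,190)),.083)
rep(f,"eye",blob(R((V<85)),(203,168,224,192)),.044)
rep(f,"filt",blob(R((H>12)&(H<35)&(S>70)),(236,170,258,198)),.018)
rep(f,"dish",blob(R(((H<6)|(H>174))&(S>170)&(V>100)),(100,225,150,270)),.012)
c=blob(R((H>8)&(H<25)&(S>60)&(V>125)),(185,138,340,228)); 
rc=cv2.minAreaRect(c);P=cv2.boxPoints(rc);print("case",rc,[onz(f,*p,.054)[:2].round(4).tolist() for p in P])
c=blob(R((S<40)&(V>70)),(378,178,440,270));rc=cv2.minAreaRect(c);P=cv2.boxPoints(rc);print("tray",rc,[onz(f,*p,.018)[:2].round(4).tolist() for p in P])
fs,_=grab("side")
print("side proj check later")
E
```

```text
amber cent 280.0 182.3 [ 0.5669 -0.0243] circ 280.0 182.2 8.5 [ 0.567  -0.0242] area 206.0
green cent 314.3 190.3 [ 0.5515 -0.0972] circ 314.3 190.0 8.3 [ 0.5521 -0.0972] area 185.5
grip cent 228.5 178.9 [0.5764 0.0878] circ 228.7 179.1 7.0 [0.576  0.0875] area 85.0
eye cent 215.1 180.0 [0.5783 0.1212] circ 215.4 180.1 6.7 [0.5782 0.1206] area 115.0
filt cent 247.0 183.6 [0.575 0.049] circ 247.0 183.6 7.7 [0.5751 0.0489] area 167.0
dish cent 124.2 248.1 [0.418 0.331] circ 124.2 248.0 14.7 [0.4184 0.3311] area 626.5
case ((263.5884704589844, 186.52532958984375), (155.4005126953125, 78.23929595947266), 3.4336302280426025) [[0.4828, 0.1879], [0.6614, 0.1842], [0.6478, -0.1705], [0.4699, -0.1607]]
tray ((407.9999694824219, 223.49996948242188), (47.99999237060547, 80.99998474121094), -0.0) [[0.3956, -0.2715], [0.5837, -0.2724], [0.5863, -0.3849], [0.3982, -0.382]]
side proj check later
```

View pics/crop1.png

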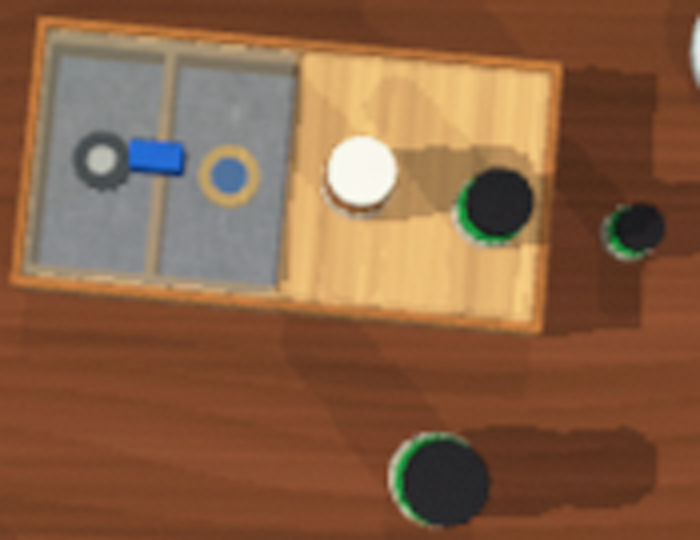

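The crop confirms that the green jar on the deck, crop (500,203), is the middle-sized one. The rim corners are at crop (40,17), (561,65), (543,332) and (10,283). Next I'll work out the case frame.

```bash
python3 - <<'E'
from m import *
f,im=grab("top")
c=np.array([(40,17),(561,65),(543,332),(10,283)])/4.+[190,140]
P=np.array([onz(f,u-.4,v-.4,.054)[:2] for u,v in c]);print(P.round(4).tolist())
ctr=P.mean(0); d=(P[0]+P[3]-P[1]-P[2]); d2=(P[0]+P[1]-P[3]-P[2])
print("ctr",ctr,"len",np.linalg.norm(d)/2,np.linalg.norm(d2)/2,"yaw",np.degrees(np.arctan2(-d[0],d[1])),np.degrees(np.arctan2(d2[1],d2[0])))
yaw=(np.arctan2(-d[0],d[1])+np.arctan2(d2[1],d2[0]))/2
ey=np.array([-np.sin(yaw),np.cos(yaw)]);ex=np.array([np.cos(yaw),np.sin(yaw)])
print("yaw",np.degrees(yaw),"cover",ctr+.073*ey,"coverdeck",ctr-.073*ey)
for n,q in dict(amber=(.567,-.0243),green=(.5518,-.0972),eye=(.578,.121),grip=(.5764,.0878),filt=(.575,.049)).items():
    print(n,(np.array(q)-ctr)@ex,(np.array(q)-ctr)@ey)
# needed tool turn about z: tool y -> -ex or ex
s=arm.sense();from scipy.spatial.transform import Rotation as Ro
ty=Ro.from_rotvec(s["tool_rot"]).as_matrix()[:,1];a=np.arctan2(ty[1],ty[0]);print("tool y ang",a,"turn to ex",yaw-a)
fs,_=grab("side")
for n,q in dict(amber=(.567,-.0243,.118),green=(.5518,-.0972,.118),eye=(.578,.121,.044),grip=(.5764,.0878,.083)).items(): print(n,proj(fs,q)*1.5)
E
```

```text
[[0.6596, 0.1585], [0.6385, -0.1394], [0.4863, -0.1304], [0.507, 0.1698]]
ctr [0.57285861 0.01460627] len 0.29981698619309655 0.15275574851866522 yaw -3.9973385901009006 -3.8296115512825595
yaw -3.9134750706917307 cover [0.57784085 0.08743605] coverdeck [ 0.56787636 -0.05822352]
amber -0.003189595578073225 -0.03921539714624688
green -0.013378733267309317 -0.11298281185728164
eye -0.0021319593845181514 0.10649654953514943
grip -0.0014623309661255465 0.07326476357981324
filt -0.0002109692970479723 0.03445968538155207
tool y ang 1.2659803753772403 turn to ex -1.3342834005555289
amber [396.55071271 266.66834619]
green [408.67809442 302.43062087]
eye [367.28139835 243.91391921]
grip [373.33198216 238.44728309]
```

drive_tool(plan="0.43 -0.81 0 0 0 -0.98 1;0.43 -0.81 0 0 0 -0.98 1;0.43 -0.81 0 0 0 -0.98 1;0.43 -0.81 0 0 0 -0.98 1;0.43 -0.81 0 0 0 -0.98 1;0.43 -0.81 0 0 0 -0.98 1;0.43 -0.81 0 0 0 -0.98 1;0.43 -0.81 0 0 0 -0.98 1", squeeze=15)

```text
time_s: 1.3
tcp_pos: [0.3602, 0.2709, 0.2228]
tool_rot: [1.415, 2.804, 0.001]
ft_force: [-0.3, 1.1, 0.7]
width: 0.0869
grasp_force: 0.0
```

drive_tool(plan="0.43 -0.81 0 0 0 -0.98 1;0.43 -0.81 0 0 0 -0.98 1;0.43 -0.81 0 0 0 -0.98 1;0.43 -0.81 0 0 0 -0.98 1;0.43 -0.81 0 0 0 -0.98 1;0.43 -0.81 0 0 0 -0.98 1;0.43 -0.81 0 0 0 -0.98 1;0 0 0 0 0 -0.98 1")

```text
time_s: 2.3
tcp_pos: [0.5124, -0.0146, 0.2228]
tool_rot: [2.214, 2.225, 0.002]
ft_force: [0.5, 0.8, 0.1]
width: 0.0869
grasp_force: 0.0
```

```bash
cat > st.py <<'E'
import sys
from h import *
from scipy.spatial.transform import Rotation as Ro
s=arm.sense();M=Ro.from_rotvec(s["tool_rot"]).as_matrix()
p=s["tcp_pos"];a=np.arctan2(M[1,1],M[0,1])
print("t",s["time_s"],"tcp",p.round(4),"yaw",round(a,4),"tz",M[:,2].round(3),"w",round(s["width"],4),"g",round(s["grasp_force"],1),"F",s["ft_force"].round(1),"q6",s["qpos"][5].round(2))
if len(sys.argv)>1:
    t=np.array(list(map(float,sys.argv[1:4])));print("units to go",((t-p)/.05).round(2),"turn",((-.0683-a)/.08).round(2))
E
python3 st.py .5518 -.0972 .12
```

```text
t 2.3 tcp [ 0.5124 -0.0146  0.2228] yaw 0.0049 tz [ 0.003 -0.001 -1.   ] w 0.0869 g 0.0 F [0.5 0.8 0.1] q6 -0.25
units to go [ 0.79 -1.65 -2.06] turn -0.92
```

drive_tool(plan="0.4 -0.83 0 0 0 -0.46 1;0.4 -0.82 0 0 0 -0.46 1;0 0 -0.4 0 0 0 1;0 0 -0.4 0 0 0 1;0 0 0 0 0 0 1;0 0 0 0 0 0 1")

```text
time_s: 3.05
tcp_pos: [0.5504, -0.0939, 0.1831]
tool_rot: [2.288, 2.151, 0.001]
ft_force: [0.1, 0.3, -0.1]
width: 0.087
grasp_force: 0.0
```

```bash
python3 st.py .5518 -.0972 .074; python3 -c "
from h import *
grab('top','t2.png',(200,130,440,290),3)"
```

```text
t 3.05 tcp [ 0.5504 -0.0939  0.1831] yaw -0.0618 tz [ 0.001 -0.    -1.   ] w 0.087 g 0.0 F [ 0.1  0.3 -0.1] q6 -0.31
units to go [ 0.03 -0.07 -2.18] turn -0.08
```

View pics/t2.png

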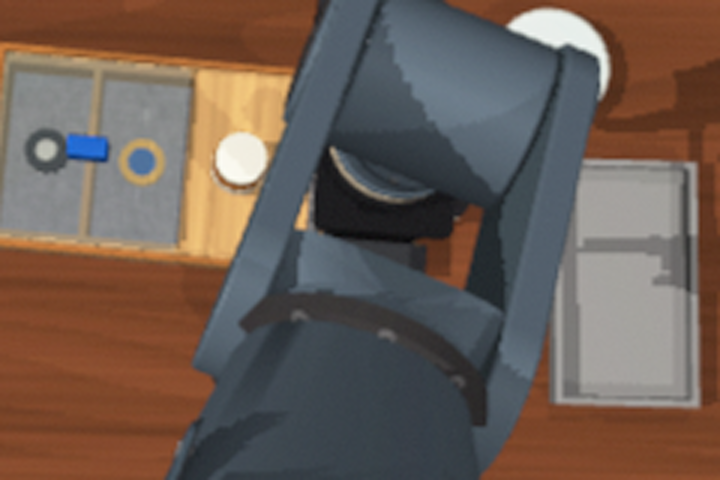

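The arm hides the jar in the top view, but the tray is clear at crop (635,285). I'll descend on the measured position.

drive_tool(plan="0.03 -0.07 -0.5 0 0 -0.08 1;0 0 -0.5 0 0 0 1;0 0 -0.4 0 0 0 1;0 0 -0.4 0 0 0 1;0 0 -0.38 0 0 0 1;0 0 0 0 0 0 1;0 0 0 0 0 0 1")

```text
time_s: 3.98
tcp_pos: [0.5524, -0.0975, 0.0746]
tool_rot: [2.294, 2.143, 0.001]
ft_force: [-0.4, -1.0, -0.2]
width: 0.0872
grasp_force: 0.0
```

```bash
python3 st.py .5518 -.0972 .074; python3 -c "
from h import *
grab('side','s2.png',(200,130,360,270),4)"
```

```text
t 3.975 tcp [ 0.5524 -0.0975  0.0746] yaw -0.0681 tz [ 0.002 -0.001 -1.   ] w 0.0872 g 0.0 F [-0.4 -1.  -0.2] q6 -0.31
units to go [-0.01  0.01 -0.01] turn -0.0
```

View pics/s2.png

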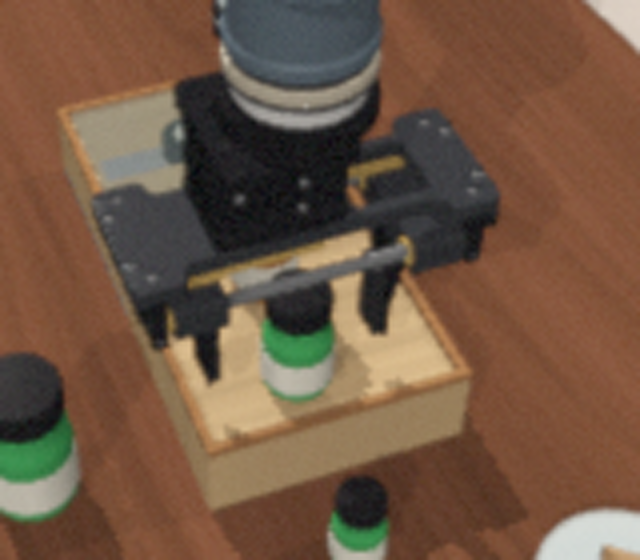

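The jar (crop (297,340)) sits between the fingers, so I'll close.

drive_tool(plan="0 0 0 0 0 0 0.6;0 0 0 0 0 0 0.52;0 0 0 0 0 0 0.46;0 0 0 0 0 0 0.4;0 0 0 0 0 0 0.3;0 0 0 0 0 0 0.3;0 0 0 0 0 0 0.3", squeeze=15)

```text
time_s: 4.9
tcp_pos: [0.552, -0.0975, 0.0737]
tool_rot: [2.295, 2.144, 0.001]
ft_force: [0.5, -0.6, 0.7]
width: 0.0393
grasp_force: 15.0
```

```bash
python3 st.py .5518 -.0972 .16
```

```text
t 4.9 tcp [ 0.552  -0.0975  0.0737] yaw -0.0684 tz [ 0.001 -0.    -1.   ] w 0.0393 g 15.0 F [ 0.5 -0.6  0.7] q6 -0.31
units to go [-0.    0.01  1.73] turn 0.0
```

drive_tool(plan="0 0 0.4 0 0 0 0.3;0 0 0.5 0 0 0 0.3;0 0 0.4 0 0 0 0.3;-0.05 -0.6 0 0 0 0 0.3;-0.05 -0.8 0 0 0 0 0.3;-0.05 -0.8 0 0 0 0 0.3;-0.05 -0.8 0 0 0 0 0.3;-0.05 -0.8 0 0 0 0 0.3")

```text
time_s: 5.9
tcp_pos: [0.5381, -0.288, 0.138]
tool_rot: [-2.295, -2.143, 0.0]
ft_force: [1.0, -0.3, -1.3]
width: 0.0391
grasp_force: 15.0
```

drive_tool(plan="0 -0.5 0 0 0 0 0.3;0 -0.2 0 0 0 0 0.3;0 0 -0.5 0 0 0 0.3;0 0 -0.5 0 0 0 0.3;0 0 -0.4 0 0 0 0.3;0 0 -0.3 0 0 0 0.3;0 0 0 0 0 0 0.3;0 0 0 0 0 0 0.3")

```text
time_s: 6.9
tcp_pos: [0.5395, -0.3223, 0.0541]
tool_rot: [2.295, 2.144, 0.0]
ft_force: [-0.5, -0.6, -1.2]
width: 0.0393
grasp_force: 15.0
```

```bash
python3 st.py .54 -.325 .031;python3 -c "
from h import *
grab('side','s3.png',(200,220,400,384),3)"
```

```text
t 6.9 tcp [ 0.5395 -0.3223  0.0541] yaw -0.068 tz [ 0.001 -0.001 -1.   ] w 0.0393 g 15.0 F [-0.5 -0.6 -1.2] q6 -0.65
units to go [ 0.01 -0.05 -0.46] turn -0.0
```

View pics/s3.png

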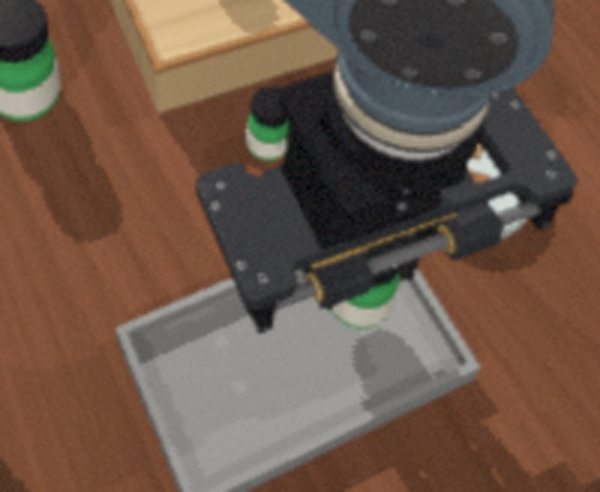

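The green jar hangs over the far part of the tray at crop (365,305), clear of the walls.

drive_tool(plan="0 0 -0.3 0 0 0 0.3;0 0 -0.1 0 0 0 0.3;0 0 -0.05 0 0 0 0.3;0 0 0 0 0 0 0.3;0 0 0 0 0 0 0.3")

```text
time_s: 7.58
tcp_pos: [0.5392, -0.3225, 0.0311]
tool_rot: [2.296, 2.144, 0.0]
ft_force: [-0.6, -0.2, -1.2]
width: 0.0392
grasp_force: 15.0
```

```bash
python3 st.py .54 -.325 .031
```

```text
t 7.575 tcp [ 0.5392 -0.3225  0.0311] yaw -0.0685 tz [ 0. -0. -1.] w 0.0392 g 15.0 F [-0.6 -0.2 -1.2] q6 -0.65
units to go [ 0.02 -0.05 -0.  ] turn 0.0
```

drive_tool(plan="0 0 -0.015 0 0 0 0.3;0 0 0 0 0 0 0.55;0 0 0 0 0 0 0.7;0 0 0.3 0 0 0 0.7;0 0 0.8 0 0 0 0.7;0 0 0.8 0 0 0 0.7;0 0 0.7 0 0 0 0.7;0.09 0.9 0.1 0 0 0 0.7")

```text
time_s: 8.57
tcp_pos: [0.546, -0.2814, 0.17]
tool_rot: [2.292, 2.132, 0.002]
ft_force: [0.1, 0.4, -0.7]
width: 0.0607
grasp_force: 0.0
```

drive_tool(plan="0.09 0.9 0 0 0 0 0.7;0.09 0.9 0 0 0 0 0.7;0.09 0.9 0 0 0 0 0.7;0.09 0.9 0 0 0 0 0.7;0.09 0.9 0 0 0 0 0.7;0.02 0.5 0 0 0 0 0.7;0 0 0 0 0 0 0.7;0 0 0 0 0 0 0.7")

```text
time_s: 9.57
tcp_pos: [0.5674, -0.028, 0.166]
tool_rot: [2.295, 2.143, 0.0]
ft_force: [-0.6, -0.3, -0.1]
width: 0.0609
grasp_force: 0.0
```

```bash
python3 st.py .567 -.0243 .074
```

```text
t 9.575 tcp [ 0.5674 -0.028   0.166 ] yaw -0.0683 tz [ 0.001 -0.001 -1.   ] w 0.0609 g 0.0 F [-0.6 -0.3 -0.1] q6 -0.18
units to go [-0.01  0.07 -1.84] turn 0.0
```

drive_tool(plan="0 0.07 -0.5 0 0 0 0.8;0 0 -0.5 0 0 0 0.8;0 0 -0.5 0 0 0 0.8;0 0 -0.34 0 0 0 0.8;0 0 0 0 0 0 0.8;0 0 0 0 0 0 0.6;0 0 0 0 0 0 0.52;0 0 0 0 0 0 0.46")

```text
time_s: 10.58
tcp_pos: [0.5675, -0.0238, 0.0741]
tool_rot: [2.295, 2.144, 0.001]
ft_force: [-0.7, 0.6, -0.0]
width: 0.047
grasp_force: 0.0
```

drive_tool(plan="0 0 0 0 0 0 0.4;0 0 0 0 0 0 0.3;0 0 0 0 0 0 0.3;0 0 0 0 0 0 0.3", squeeze=15)

```text
time_s: 11.08
tcp_pos: [0.5682, -0.024, 0.074]
tool_rot: [2.294, 2.143, 0.003]
ft_force: [2.0, -0.1, 5.4]
width: 0.0392
grasp_force: 15.0
```

```bash
python3 st.py .45 -.325 .031
```

```text
t 11.075 tcp [ 0.5682 -0.024   0.074 ] yaw -0.0684 tz [ 0.003 -0.001 -1.   ] w 0.0392 g 15.0 F [ 2.  -0.1  5.4] q6 -0.17
units to go [-2.36 -6.02 -0.86] turn 0.0
```

drive_tool(plan="0 0 0 0 0 0 0.3;0 0 0 0 0 0 0.3;0 0 0 0 0 0 0.3")

```text
time_s: 11.45
tcp_pos: [0.5682, -0.024, 0.074]
tool_rot: [2.295, 2.143, 0.003]
ft_force: [1.9, 0.5, 5.4]
width: 0.0395
grasp_force: 15.0
```

```bash
python3 st.py .45 -.325 .031
```

```text
t 11.45 tcp [ 0.5682 -0.024   0.074 ] yaw -0.0685 tz [ 0.003 -0.    -1.   ] w 0.0395 g 15.0 F [1.9 0.5 5.4] q6 -0.17
units to go [-2.36 -6.02 -0.86] turn 0.0
```

drive_tool(plan="0 0 0.3 0 0 0 0.3;0 0 0.5 0 0 0 0.3;0 0 0.5 0 0 0 0.3;0 -0.6 0 0 0 0 0.3;-0.3 -0.8 0 0 0 0 0.3;-0.3 -0.8 0 0 0 0 0.3;-0.3 -0.8 0 0 0 0 0.3;-0.3 -0.8 0 0 0 0 0.3")

```text
time_s: 12.45
tcp_pos: [0.505, -0.2141, 0.1381]
tool_rot: [-2.293, -2.142, 0.001]
ft_force: [0.8, 0.1, -2.0]
width: 0.0394
grasp_force: 15.0
```

drive_tool(plan="-0.4 -0.8 0 0 0 0 0.3;-0.4 -0.8 0 0 0 0 0.3;-0.3 -0.5 0 0 0 0 0.3;0 0 0 0 0 0 0.3;0 0 -0.5 0 0 0 0.3;0 0 -0.5 0 0 0 0.3;0 0 -0.5 0 0 0 0.3;0 0 0 0 0 0 0.3")

```text
time_s: 13.45
tcp_pos: [0.4506, -0.316, 0.0616]
tool_rot: [-2.29, -2.141, -0.0]
ft_force: [-0.3, 0.7, -1.5]
width: 0.0392
grasp_force: 15.0
```

```bash
python3 st.py .45 -.325 .031
```

```text
t 13.45 tcp [ 0.4506 -0.316   0.0616] yaw -0.0674 tz [-0.005  0.005 -1.   ] w 0.0392 g 15.0 F [-0.3  0.7 -1.5] q6 -0.75
units to go [-0.01 -0.18 -0.61] turn -0.01
```

drive_tool(plan="0 -0.18 -0.3 0 0 0 0.3;0 0 -0.2 0 0 0 0.3;0 0 -0.1 0 0 0 0.3;0 0 0 0 0 0 0.3;0 0 0 0 0 0 0.3")

```text
time_s: 14.08
tcp_pos: [0.4521, -0.3279, 0.0336]
tool_rot: [2.296, 2.144, 0.0]
ft_force: [0.9, -0.4, -1.3]
width: 0.0394
grasp_force: 15.0
```

```bash
python3 st.py .45 -.325 .031
```

```text
t 14.075 tcp [ 0.4521 -0.3279  0.0336] yaw -0.0684 tz [ 0. -0. -1.] w 0.0394 g 15.0 F [ 0.9 -0.4 -1.3] q6 -0.76
units to go [-0.04  0.06 -0.05] turn 0.0
```

drive_tool(plan="0 0 -0.06 0 0 0 0.3;0 0 0 0 0 0 0.3;0 0 0 0 0 0 0.5;0 0 0 0 0 0 0.7;0 0 0.3 0 0 0 0.7;0 0 0.8 0 0 0 0.7;0 0 0.8 0 0 0 0.7;0 0 0.5 0 0 0 0.7")

```text
time_s: 15.08
tcp_pos: [0.4526, -0.3284, 0.1532]
tool_rot: [2.294, 2.142, -0.0]
ft_force: [-0.4, 0.6, -0.6]
width: 0.0608
grasp_force: 0.0
```

drive_tool(plan="0.26 0.86 0 0 0 0 0.7;0.26 0.86 0 0 0 0 0.7;0.26 0.86 0 0 0 0 0.7;0.26 0.86 0 0 0 0 0.7;0.26 0.86 0 0 0 0 0.6;0.26 0.86 0 0 0 0 0.5;0.26 0.86 0 0 0 0 0.5;0.26 0.86 0 0 0 0 0.5")

```text
time_s: 16.08
tcp_pos: [0.5565, 0.0176, 0.1513]
tool_rot: [2.295, 2.144, 0.001]
ft_force: [1.1, -1.0, 0.2]
width: 0.0444
grasp_force: 0.0
```

drive_tool(plan="0.26 0.86 0 0 0 0 0.5;0.16 0.6 0 0 0 0 0.5;0 0 0 0 0 0 0.5;0 0 0 0 0 0 0.5")

```text
time_s: 16.58
tcp_pos: [0.5767, 0.0887, 0.1507]
tool_rot: [2.296, 2.144, -0.001]
ft_force: [-0.2, -0.7, -0.3]
width: 0.0433
grasp_force: 0.0
```

```bash
python3 st.py .577 .0876 .058;python3 -c "
from h import *
grab('side','s4.png',None,1.5)"
```

```text
t 16.575 tcp [0.5767 0.0887 0.1507] yaw -0.0681 tz [-0.    -0.001 -1.   ] w 0.0433 g 0.0 F [-0.2 -0.7 -0.3] q6 0.03
units to go [ 0.01 -0.02 -1.85] turn -0.0
```

View pics/s4.png

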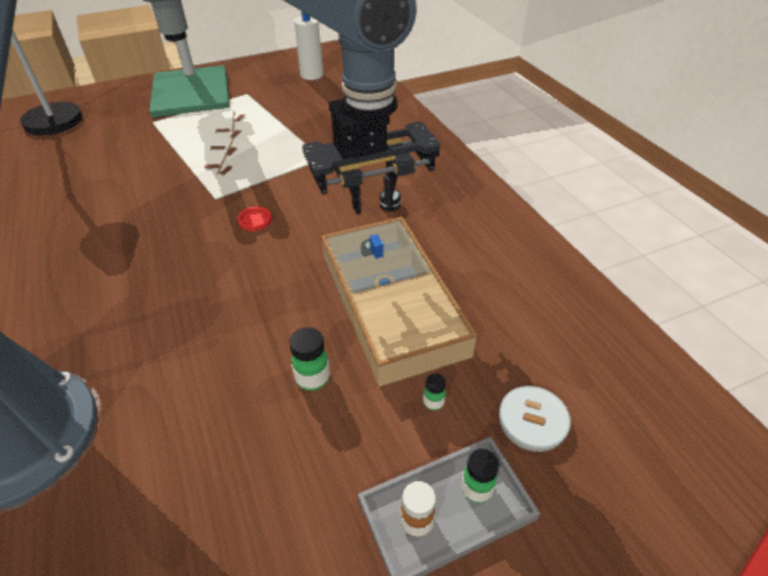

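Both jars stand in the tray: amber at (418,508), green at (481,475). The deck is clear and the blue grip at (376,245) is next.

drive_tool(plan="0 -0.02 -0.5 0 0 0 0.5;0 0 -0.5 0 0 0 0.5;0 0 -0.5 0 0 0 0.5;0 0 -0.33 0 0 0 0.5;0 0 0 0 0 0 0.5;0 0 0 0 0 0 0.35;0 0 0 0 0 0 0.25;0 0 0 0 0 0 0.2", squeeze=12)

```text
time_s: 17.62
tcp_pos: [0.5775, 0.0882, 0.0596]
tool_rot: [2.295, 2.144, 0.002]
ft_force: [-0.1, -0.2, 0.8]
width: 0.0223
grasp_force: 0.7
```

drive_tool(plan="0 0 0 0 0 0 0.1;0 0 0 0 0 0 0.1;0 0 0 0 0 0 0.1;0 0 0 0 0 0 0.1")

```text
time_s: 18.12
tcp_pos: [0.5787, 0.0882, 0.0595]
tool_rot: [2.294, 2.142, 0.004]
ft_force: [3.2, 1.7, 4.1]
width: 0.016
grasp_force: 12.0
```

```bash
python3 st.py .5678 -.058 .058
```

```text
t 18.125 tcp [0.5787 0.0882 0.0595] yaw -0.0685 tz [ 0.004  0.    -1.   ] w 0.016 g 12.0 F [3.2 1.7 4.1] q6 0.03
units to go [-0.22 -2.92 -0.03] turn 0.0
```

drive_tool(plan="0.02 0 0.04 0 0 0 0.1;0 0 0 0 0 0 0.1")

```text
time_s: 18.38
tcp_pos: [0.5786, 0.0881, 0.0606]
tool_rot: [2.296, 2.144, 0.001]
ft_force: [5.2, 0.4, -0.9]
width: 0.0157
grasp_force: 12.0
```

```bash
python3 st.py
```

```text
t 18.375 tcp [0.5786 0.0881 0.0606] yaw -0.0685 tz [ 0.001 -0.    -1.   ] w 0.0157 g 12.0 F [ 5.2  0.4 -0.9] q6 0.03
```

drive_tool(plan="-0.015 -0.2 0 0 0 0 0.1;-0.026 -0.38 0 0 0 0 0.1;-0.026 -0.38 0 0 0 0 0.1;-0.026 -0.38 0 0 0 0 0.1;-0.026 -0.38 0 0 0 0 0.1;-0.026 -0.38 0 0 0 0 0.1;-0.026 -0.38 0 0 0 0 0.1;-0.02 -0.3 0 0 0 0 0.1")

```text
time_s: 19.38
tcp_pos: [0.5692, -0.0508, 0.0607]
tool_rot: [2.297, 2.143, 0.003]
ft_force: [6.3, 2.5, -0.4]
width: 0.0159
grasp_force: 12.0
```

drive_tool(plan="-0.006 -0.1 0 0 0 0 0.1;0 0 0 0 0 0 0.1;0 0 0 0 0 0 0.1")

```text
time_s: 19.75
tcp_pos: [0.5688, -0.0563, 0.0607]
tool_rot: [2.295, 2.143, 0.001]
ft_force: [5.2, -1.5, -1.6]
width: 0.0162
grasp_force: 12.0
```

```bash
python3 st.py .5686 -.0556 .0595;python3 -c "
from h import *
grab('side','s5.png',(200,130,360,270),4)"
```

```text
t 19.75 tcp [ 0.5688 -0.0563  0.0607] yaw -0.0685 tz [ 0.001 -0.001 -1.   ] w 0.0162 g 12.0 F [ 5.2 -1.5 -1.6] q6 -0.23
units to go [-0.    0.01 -0.02] turn 0.0
```

View pics/s5.png

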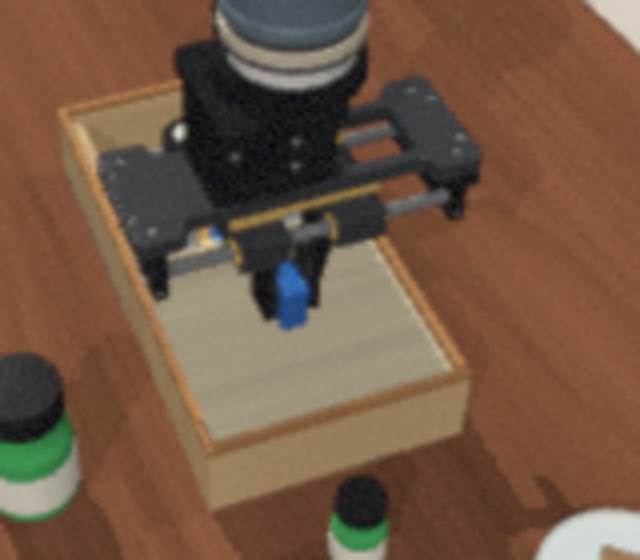

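The cover now lies over the deck inside the rim. I'll lower it, release, and go above the eyepiece.

drive_tool(plan="0 0 -0.025 0 0 0 0.1;0 0 0 0 0 0 0.3;0 0 0 0 0 0 0.5;0 0 0.4 0 0 0 0.6;0 0 0.8 0 0 0 0.7;0 0 0.8 0 0 0 0.7;0.06 0.8 0 0 0 0 0.7;0.06 0.9 0 0 0 0 0.7")

```text
time_s: 20.8
tcp_pos: [0.5724, 0.0297, 0.1596]
tool_rot: [-2.296, -2.14, 0.003]
ft_force: [0.8, -0.4, -0.4]
width: 0.0604
grasp_force: 0.0
```

drive_tool(plan="0.04 0.9 0 0 0 0 0.7;0.04 0.8 0 0 0 0 0.7;0 0.16 0 0 0 0 0.7;0 0 0 0 0 0 0.7;0 0 0 0 0 0 0.7")

```text
time_s: 21.42
tcp_pos: [0.5776, 0.121, 0.1593]
tool_rot: [-2.297, -2.142, 0.002]
ft_force: [0.5, -0.4, 0.0]
width: 0.0612
grasp_force: 0.0
```

```bash
python3 st.py .579 .1215 .015;python3 - <<'E'
from m import *
f,im=grab("top");V=cv2.cvtColor(im,cv2.COLOR_BGR2HSV)[...,2]
fs,ims=grab("side","s6.png",(205,130,345,240),5)
print("side proj eye",(proj(fs,[.578,.121,.044])-[205,130])*5)
E
```

```text
t 21.425 tcp [0.5776 0.121  0.1593] yaw -0.0695 tz [-0.001 -0.    -1.   ] w 0.0612 g 0.0 F [ 0.5 -0.4  0. ] q6 0.09
units to go [ 0.03  0.01 -2.89] turn 0.02
side proj eye [199.27132783 163.04639735]
```

View pics/s6.png

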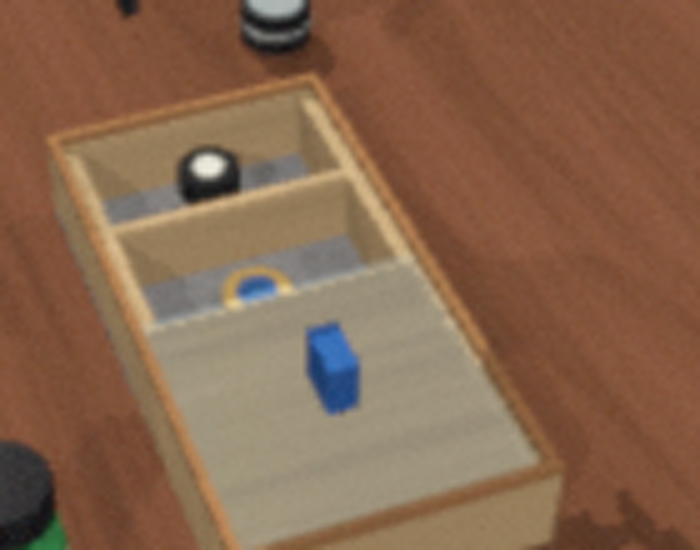

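The eyepiece stands in the far pocket at crop (208,166), about 2 px right of the projection of my estimate. That puts it 2–3 mm further in +x, so I'll shift before descending.

drive_tool(plan="0.05 -0.01 -0.6 0 0 0.01 0.7;0 0 -0.6 0 0 0 0.7;0 0 -0.6 0 0 0 0.7;0 0 -0.5 0 0 0 0.7;0 0 -0.3 0 0 0 0.7;0 0 -0.2 0 0 0 0.7;0 0 -0.07 0 0 0 0.7;0 0 0 0 0 0 0.7")

```text
time_s: 22.52
tcp_pos: [0.5811, 0.1217, 0.0164]
tool_rot: [2.295, 2.145, 0.001]
ft_force: [0.2, 0.3, -0.5]
width: 0.0609
grasp_force: 0.0
```

drive_tool(plan="0 0 0 0 0 0 0.5;0 0 0 0 0 0 0.44;0 0 0 0 0 0 0.4;0 0 0 0 0 0 0.36;0 0 0 0 0 0 0.3;0 0 0 0 0 0 0.3;0 0 0 0 0 0 0.3", squeeze=12)

```text
time_s: 23.4
tcp_pos: [0.5812, 0.1217, 0.0163]
tool_rot: [2.295, 2.145, 0.001]
ft_force: [0.2, 0.6, 1.6]
width: 0.0336
grasp_force: 12.0
```

```bash
python3 st.py .4184 .331 .12
```

```text
t 23.4 tcp [0.5812 0.1217 0.0163] yaw -0.0676 tz [ 0.001  0.    -1.   ] w 0.0336 g 12.0 F [0.2 0.6 1.6] q6 0.09
units to go [-3.26  4.19  2.07] turn -0.01
```

drive_tool(plan="0 0 0.3 0 0 0 0.3;0 0 0.6 0 0 0 0.3;0 0 0.7 0 0 0 0.3;0 0 0.4 0 0 0 0.3;-0.5 0.6 0.1 0 0 0 0.3;-0.6 0.8 0 0 0 0 0.3;-0.6 0.8 0 0 0 0 0.3;-0.6 0.8 0 0 0 0 0.3")

```text
time_s: 24.4
tcp_pos: [0.4642, 0.2726, 0.1217]
tool_rot: [-2.296, -2.144, 0.001]
ft_force: [0.4, 1.2, -1.3]
width: 0.0334
grasp_force: 12.0
```

drive_tool(plan="-0.6 0.8 0 0 0 0 0.3;-0.32 0.4 0 0 0 0 0.3;0 0 0 0 0 0 0.3;0 0 -0.5 0 0 0 0.3;0 0 -0.5 0 0 0 0.3;0 0 -0.3 0 0 0 0.3;0 0 0 0 0 0 0.3;0 0 0 0 0 0 0.3")

```text
time_s: 25.4
tcp_pos: [0.4204, 0.3316, 0.0567]
tool_rot: [2.295, 2.144, 0.002]
ft_force: [-0.4, -0.6, -0.6]
width: 0.0336
grasp_force: 12.0
```

```bash
python3 st.py .4192 .331 .015;python3 - <<'E'
from m import *
fs,ims=grab("side","s7.png",(120,90,260,195),5)
E
```

```text
t 25.4 tcp [0.4204 0.3316 0.0567] yaw -0.0681 tz [ 0.001  0.    -1.   ] w 0.0336 g 12.0 F [-0.4 -0.6 -0.6] q6 0.53
units to go [-0.02 -0.01 -0.83] turn -0.0
```

View pics/s7.png

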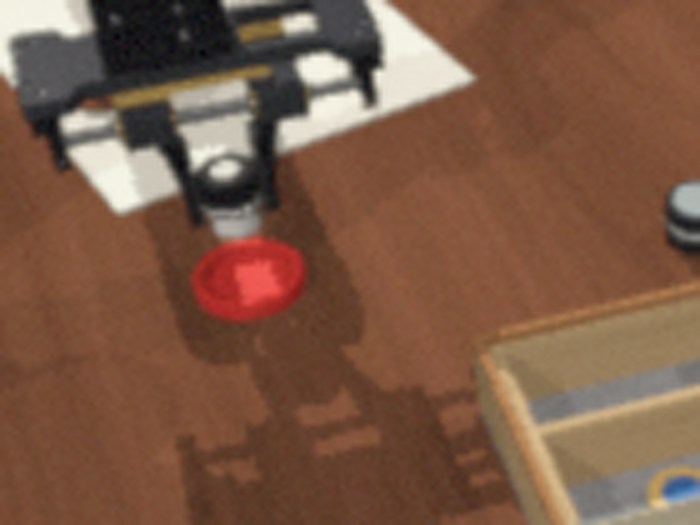

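The eyepiece is upright in the grip, with its foot at crop (235,228), above the dish at (250,277). I'll lower it.

drive_tool(plan="0 0 -0.3 0 0 0 0.3;0 0 -0.3 0 0 0 0.3;0 0 -0.15 0 0 0 0.3;0 0 -0.06 0 0 0 0.3;0 0 0 0 0 0 0.3;0 0 0 0 0 0 0.3")

```text
time_s: 26.2
tcp_pos: [0.4199, 0.3318, 0.0158]
tool_rot: [2.295, 2.145, 0.001]
ft_force: [0.4, -0.6, -0.9]
width: 0.0335
grasp_force: 12.0
```

```bash
python3 st.py .4192 .331 .0148
```

```text
t 26.2 tcp [0.4199 0.3318 0.0158] yaw -0.0676 tz [ 0.001  0.    -1.   ] w 0.0335 g 12.0 F [ 0.4 -0.6 -0.9] q6 0.53
units to go [-0.01 -0.02 -0.02] turn -0.01
```

drive_tool(plan="0 0 -0.022 0 0 0 0.3;0 0 0 0 0 0 0.3;0 0 0 0 0 0 0.5;0 0 0 0 0 0 0.7;0 0 0.3 0 0 0 0.7;0 0 0.8 0 0 0 0.7;0 0 0.9 0 0 0 0.7;0 0 0.8 0 0 0 0.7")

```text
time_s: 27.2
tcp_pos: [0.4198, 0.3317, 0.157]
tool_rot: [2.295, 2.145, 0.002]
ft_force: [-0.2, 0.3, -0.8]
width: 0.0608
grasp_force: 0.0
```

drive_tool(plan="0.34 -0.86 0 0 0 0 0.7;0.34 -0.86 0 0 0 0 0.7;0.34 -0.86 0 0 0 0 0.7;0.34 -0.86 0 0 0 0 0.7;0.34 -0.86 0 0 0 0 0.6;0.34 -0.86 0 0 0 0 0.5;0.34 -0.86 0 0 0 0 0.5;0.34 -0.86 0 0 0 0 0.5")

```text
time_s: 28.2
tcp_pos: [0.5561, -0.0138, 0.1556]
tool_rot: [2.295, 2.144, 0.001]
ft_force: [1.0, -0.0, -0.4]
width: 0.0436
grasp_force: 0.0
```

drive_tool(plan="0.26 -0.86 0 0 0 0 0.5;0 0 0 0 0 0 0.5;0 0 0 0 0 0 0.5")

```text
time_s: 28.58
tcp_pos: [0.5679, -0.0549, 0.1549]
tool_rot: [-2.295, -2.144, 0.0]
ft_force: [-0.0, 0.0, -0.0]
width: 0.0435
grasp_force: 0.0
```

```bash
python3 st.py .5698 -.0563 .0595;python3 - <<'E'
from m import *
fs,ims=grab("side","s8.png",(120,90,380,285),3)
E
```

```text
t 28.575 tcp [ 0.5679 -0.0549  0.1549] yaw -0.0682 tz [-0.001  0.001 -1.   ] w 0.0435 g 0.0 F [-0.  0. -0.] q6 -0.22
units to go [ 0.04 -0.03 -1.91] turn -0.0
```

View pics/s8.png

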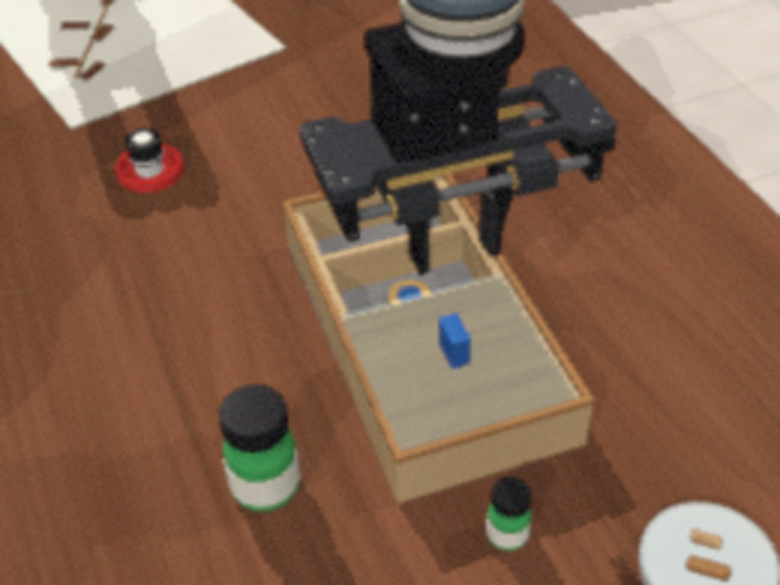

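The eyepiece stands upright in the dish at crop (147,150), the filter is in its pocket, and the cover is flat on the deck. Next I grip the cover and slide it back.

drive_tool(plan="0.045 -0.02 -0.5 0 0 0 0.5;0 0 -0.5 0 0 0 0.5;0 0 -0.5 0 0 0 0.5;0 0 -0.41 0 0 0 0.5;0 0 0 0 0 0 0.5;0 0 0 0 0 0 0.35;0 0 0 0 0 0 0.25;0 0 0 0 0 0 0.2", squeeze=12)

```text
time_s: 29.62
tcp_pos: [0.5714, -0.0564, 0.0598]
tool_rot: [2.294, 2.144, 0.001]
ft_force: [0.3, -0.4, 0.2]
width: 0.0225
grasp_force: 0.0
```

drive_tool(plan="0 0 0 0 0 0 0.1;0 0 0 0 0 0 0.1;0 0 0 0 0 0 0.1;0 0 0.03 0 0 0 0.1;0 0 0 0 0 0 0.1")

```text
time_s: 30.25
tcp_pos: [0.5711, -0.0564, 0.0602]
tool_rot: [2.295, 2.145, 0.0]
ft_force: [0.1, 0.2, -3.3]
width: 0.0158
grasp_force: 12.0
```

```bash
python3 st.py .5787 .0882 .0595
```

```text
t 30.25 tcp [ 0.5711 -0.0564  0.0602] yaw -0.0678 tz [ 0. -0. -1.] w 0.0158 g 12.0 F [ 0.1  0.2 -3.3] q6 -0.23
units to go [ 0.15  2.89 -0.01] turn -0.01
```

drive_tool(plan="0.015 0.2 0 0 0 0 0.1;0.026 0.38 0 0 0 0 0.1;0.026 0.38 0 0 0 0 0.1;0.026 0.38 0 0 0 0 0.1;0.026 0.38 0 0 0 0 0.1;0.026 0.38 0 0 0 0 0.1;0.026 0.38 0 0 0 0 0.1;0.02 0.3 0 0 0 0 0.1")

```text
time_s: 31.25
tcp_pos: [0.5805, 0.084, 0.0605]
tool_rot: [2.295, 2.146, 0.0]
ft_force: [-0.1, -0.4, -1.5]
width: 0.0157
grasp_force: 12.0
```

drive_tool(plan="0.006 0.1 0 0 0 0 0.1;0 0 0 0 0 0 0.1;0 0 0 0 0 0 0.1")

```text
time_s: 31.62
tcp_pos: [0.5808, 0.0872, 0.0604]
tool_rot: [-2.296, -2.144, 0.0]
ft_force: [0.2, 0.3, -2.4]
width: 0.0159
grasp_force: 12.0
```

```bash
python3 st.py .5787 .0882 .0595
```

```text
t 31.625 tcp [0.5808 0.0872 0.0604] yaw -0.0683 tz [-0. -0. -1.] w 0.0159 g 12.0 F [ 0.2  0.3 -2.4] q6 0.03
units to go [-0.04  0.02 -0.02] turn 0.0
```

drive_tool(plan="0 0.01 -0.03 0 0 0 0.1;0 0 0 0 0 0 0.3;0 0 0 0 0 0 0.5;0 0 0.4 0 0 0 0.6;0 0 0.8 0 0 0 0.6;0 0 0.8 0 0 0 0.6;0 -0.8 0 0 0 0 0.65;-0.3 -0.86 0 0 0 0 0.65")

```text
time_s: 32.62
tcp_pos: [0.5672, 0.0045, 0.16]
tool_rot: [2.291, 2.145, 0.004]
ft_force: [0.2, 0.0, 0.5]
width: 0.0559
grasp_force: 0.0
```

drive_tool(plan="-0.3 -0.86 0 0 0 0 0.65;-0.3 -0.86 0 0 0 0 0.65;-0.3 -0.86 0 0 0 0 0.65;-0.3 -0.86 0 0 0 0 0.65;-0.3 -0.86 0 0 0 0 0.65;-0.3 -0.86 0 0 0 0 0.65;-0.3 -0.86 0 0 0 0 0.65;-0.2 -0.6 0 0 0 0 0.65")

```text
time_s: 33.62
tcp_pos: [0.45, -0.3279, 0.159]
tool_rot: [2.296, 2.143, -0.0]
ft_force: [0.5, -0.1, 0.4]
width: 0.0568
grasp_force: 0.0
```

drive_tool(plan="0 0 0 0 0 0 0.65;0 0 0 0 0 0 0.65")

```text
time_s: 33.88
tcp_pos: [0.4505, -0.325, 0.1587]
tool_rot: [-2.295, -2.144, -0.001]
ft_force: [-0.4, 0.5, 1.1]
width: 0.0565
grasp_force: 0.0
```

```bash
python3 st.py .4523 -.3282 .031;python3 - <<'E'
from m import *
fs,ims=grab("side","s9.png",(180,130,390,384),2.3)
E
```

```text
t 33.875 tcp [ 0.4505 -0.325   0.1587] yaw -0.0679 tz [-0.001  0.001 -1.   ] w 0.0565 g 0.0 F [-0.4  0.5  1.1] q6 -0.76
units to go [ 0.04 -0.06 -2.55] turn -0.0
```

View pics/s9.png

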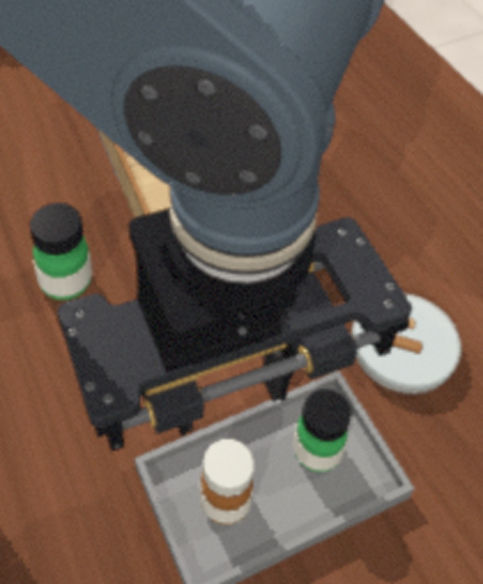

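Both jars stand in the tray, amber at crop (228,480), green at (323,430). I'll descend on the amber one.

drive_tool(plan="0.04 -0.06 -0.5 0 0 0 0.68;0 0 -0.6 0 0 0 0.68;0 0 -0.6 0 0 0 0.68;0 0 -0.5 0 0 0 0.68;0 0 -0.3 0 0 0 0.68;0 0 -0.04 0 0 0 0.68;0 0 0 0 0 0 0.6;0 0 0 0 0 0 0.52")

```text
time_s: 34.92
tcp_pos: [0.4533, -0.3293, 0.0329]
tool_rot: [2.294, 2.144, -0.0]
ft_force: [-0.8, -0.1, -0.4]
width: 0.0494
grasp_force: 0.0
```

drive_tool(plan="0 0 0 0 0 0 0.46;0 0 0 0 0 0 0.4;0 0 0 0 0 0 0.3;0 0 0 0 0 0 0.3;0 0 0 0 0 0 0.3", squeeze=15)

```text
time_s: 35.55
tcp_pos: [0.4528, -0.329, 0.0325]
tool_rot: [2.295, 2.145, -0.0]
ft_force: [-1.0, 0.7, 5.5]
width: 0.0394
grasp_force: 15.0
```

```bash
python3 st.py .5682 -.024 .075
```

```text
t 35.55 tcp [ 0.4528 -0.329   0.0325] yaw -0.0675 tz [ 0. -0. -1.] w 0.0394 g 15.0 F [-1.   0.7  5.5] q6 -0.76
units to go [2.31 6.1  0.85] turn -0.01
```

drive_tool(plan="0 0 0.4 0 0 0 0.3;0 0 0.6 0 0 0 0.3;0 0 0.7 0 0 0 0.3;0 0 0.4 0 0 0 0.3;0.22 0.6 0 0 0 0 0.3;0.3 0.8 0 0 0 0 0.3;0.3 0.8 0 0 0 0 0.3;0.3 0.8 0 0 0 0 0.3")

```text
time_s: 36.55
tcp_pos: [0.5089, -0.1774, 0.1364]
tool_rot: [-2.295, -2.144, -0.0]
ft_force: [-0.1, -0.5, -1.9]
width: 0.0389
grasp_force: 15.0
```

drive_tool(plan="0.3 0.8 0 0 0 0 0.3;0.3 0.8 0 0 0 0 0.3;0.3 0.8 0 0 0 0 0.3;0.3 0.6 0 0 0 0 0.3;0 0.08 -0.4 0 0 0 0.3;0 0 -0.4 0 0 0 0.3;0 0 0 0 0 0 0.3;0 0 0 0 0 0 0.3")

```text
time_s: 37.55
tcp_pos: [0.569, -0.0249, 0.0971]
tool_rot: [2.295, 2.145, 0.0]
ft_force: [0.0, -0.5, -1.1]
width: 0.0391
grasp_force: 15.0
```

```bash
python3 st.py .5687 -.0248 .0755
```

```text
t 37.55 tcp [ 0.569  -0.0249  0.0971] yaw -0.0679 tz [ 0.  0. -1.] w 0.0391 g 15.0 F [ 0.  -0.5 -1.1] q6 -0.17
units to go [-0.01  0.   -0.43] turn -0.01
```

drive_tool(plan="0 0 -0.2 0 0 0 0.3;0 0 -0.15 0 0 0 0.3;0 0 -0.07 0 0 0 0.3;0 0 0 0 0 0 0.3;0 0 0 0 0 0 0.3")

```text
time_s: 38.17
tcp_pos: [0.5689, -0.0249, 0.076]
tool_rot: [2.295, 2.145, 0.0]
ft_force: [-0.2, -0.3, -1.6]
width: 0.0391
grasp_force: 15.0
```

```bash
python3 st.py .5687 -.0248 .0755
```

```text
t 38.175 tcp [ 0.5689 -0.0249  0.076 ] yaw -0.0676 tz [ 0. -0. -1.] w 0.0391 g 15.0 F [-0.2 -0.3 -1.6] q6 -0.17
units to go [-0.    0.   -0.01] turn -0.01
```

drive_tool(plan="0 0 -0.018 0 0 0 0.3;0 0 0 0 0 0 0.3;0 0 0 0 0 0 0.48;0 0 0 0 0 0 0.6;0 0 0 0 0 0 0.68;0 0 0.3 0 0 0 0.68;0 0 0.7 0 0 0 0.68;0 0 0.7 0 0 0 0.68")

```text
time_s: 39.17
tcp_pos: [0.5688, -0.0248, 0.1617]
tool_rot: [2.295, 2.145, 0.0]
ft_force: [0.6, -0.3, 0.2]
width: 0.0593
grasp_force: 0.0
```

drive_tool(plan="-0.08 -0.85 0 0 0 0 0.68;-0.09 -0.85 0 0 0 0 0.68;-0.09 -0.85 0 0 0 0 0.68;-0.09 -0.85 0 0 0 0 0.68;-0.09 -0.85 0 0 0 0 0.68;-0.09 -0.85 0 0 0 0 0.68;-0.06 -0.81 0 0 0 0 0.68;0 0 0 0 0 0 0.68")

```text
time_s: 40.17
tcp_pos: [0.5394, -0.324, 0.1612]
tool_rot: [2.297, 2.138, -0.0]
ft_force: [-0.4, -0.1, -0.0]
width: 0.0591
grasp_force: 0.0
```

drive_tool(plan="0 0 0 0 0 0 0.68;0 0 0 0 0 0 0.68")

```text
time_s: 40.42
tcp_pos: [0.5392, -0.3188, 0.1603]
tool_rot: [-2.293, -2.146, -0.0]
ft_force: [-0.4, 0.0, -0.1]
width: 0.0593
grasp_force: 0.0
```

```bash
python3 st.py .5392 -.3225 .0325
```

```text
t 40.425 tcp [ 0.5392 -0.3188  0.1603] yaw -0.0663 tz [-0.     0.001 -1.   ] w 0.0593 g 0.0 F [-0.4  0.  -0.1] q6 -0.65
units to go [-0.   -0.07 -2.56] turn -0.03
```

drive_tool(plan="0 -0.04 -0.5 0 0 0 0.68;0 0 -0.6 0 0 0 0.68;0 0 -0.6 0 0 0 0.68;0 0 -0.5 0 0 0 0.68;0 0 -0.3 0 0 0 0.68;0 0 -0.06 0 0 0 0.68;0 0 0 0 0 0 0.6;0 0 0 0 0 0 0.52")

```text
time_s: 41.42
tcp_pos: [0.5399, -0.3228, 0.0331]
tool_rot: [2.294, 2.144, 0.0]
ft_force: [-0.5, -0.2, 0.6]
width: 0.0495
grasp_force: 0.0
```

drive_tool(plan="0 0 0 0 0 0 0.46;0 0 0 0 0 0 0.4;0 0 0 0 0 0 0.3;0 0 0 0 0 0 0.3;0 0 0 0 0 0 0.3", squeeze=15)

```text
time_s: 42.05
tcp_pos: [0.5395, -0.3226, 0.0327]
tool_rot: [2.295, 2.145, -0.0]
ft_force: [-1.0, 0.6, 4.9]
width: 0.0391
grasp_force: 15.0
```

```bash
python3 st.py .552 -.0975 .075
```

```text
t 42.05 tcp [ 0.5395 -0.3226  0.0327] yaw -0.0676 tz [ 0.001 -0.001 -1.   ] w 0.0391 g 15.0 F [-1.   0.6  4.9] q6 -0.65
units to go [0.25 4.5  0.85] turn -0.01
```

drive_tool(plan="0 0 0.4 0 0 0 0.3;0 0 0.6 0 0 0 0.3;0 0 0.7 0 0 0 0.3;0 0 0.4 0 0 0 0.3;0.04 0.6 0 0 0 0 0.3;0.05 0.8 0 0 0 0 0.3;0.05 0.8 0 0 0 0 0.3;0.05 0.8 0 0 0 0 0.3")

```text
time_s: 43.05
tcp_pos: [0.5488, -0.1711, 0.1378]
tool_rot: [2.295, 2.144, 0.001]
ft_force: [1.0, 0.1, -1.1]
width: 0.039
grasp_force: 15.0
```

drive_tool(plan="0.05 0.8 0 0 0 0 0.3;0.01 0.5 0 0 0 0 0.3;0 0.2 0 0 0 0 0.3;0 0 0 0 0 0 0.3;0 0 -0.4 0 0 0 0.3;0 0 -0.4 0 0 0 0.3;0 0 0 0 0 0 0.3;0 0 0 0 0 0 0.3")

```text
time_s: 44.05
tcp_pos: [0.5523, -0.0984, 0.0975]
tool_rot: [2.296, 2.143, 0.001]
ft_force: [-0.4, 0.0, -0.3]
width: 0.0393
grasp_force: 15.0
```

```bash
python3 st.py .552 -.0975 .0755
```

```text
t 44.05 tcp [ 0.5523 -0.0984  0.0975] yaw -0.0687 tz [ 0.001 -0.001 -1.   ] w 0.0393 g 15.0 F [-0.4  0.  -0.3] q6 -0.31
units to go [-0.01  0.02 -0.44] turn 0.0
```

drive_tool(plan="0 0.015 -0.2 0 0 0 0.3;0 0 -0.15 0 0 0 0.3;0 0 -0.08 0 0 0 0.3;0 0 0 0 0 0 0.3;0 0 0 0 0 0 0.3")

```text
time_s: 44.68
tcp_pos: [0.5516, -0.0964, 0.0756]
tool_rot: [-2.295, -2.145, 0.0]
ft_force: [-1.0, -0.5, 1.6]
width: 0.0391
grasp_force: 15.0
```

```bash
python3 st.py .552 -.0975 .0755
```

```text
t 44.675 tcp [ 0.5516 -0.0964  0.0756] yaw -0.0674 tz [-0.  0. -1.] w 0.0391 g 15.0 F [-1.  -0.5  1.6] q6 -0.31
units to go [ 0.01 -0.02 -0.  ] turn -0.01
```

drive_tool(plan="0.008 -0.02 0.03 0 0 0 0.3;0 0 0 0 0 0 0.3;0 0 -0.03 0 0 0 0.3;0 0 0 0 0 0 0.3;0 0 0 0 0 0 0.3")

```text
time_s: 45.3
tcp_pos: [0.5524, -0.0976, 0.0756]
tool_rot: [2.295, 2.145, 0.0]
ft_force: [0.2, 0.3, 0.1]
width: 0.0392
grasp_force: 15.0
```

```bash
python3 st.py .552 -.0975 .0755
```

```text
t 45.3 tcp [ 0.5524 -0.0976  0.0756] yaw -0.0676 tz [ 0. -0. -1.] w 0.0392 g 15.0 F [0.2 0.3 0.1] q6 -0.31
units to go [-0.01  0.   -0.  ] turn -0.01
```

Release, rise, and clear the view to the robot's left at full height.

drive_tool(plan="0 0 -0.005 0 0 0 0.3;0 0 0 0 0 0 0.48;0 0 0 0 0 0 0.6;0 0 0 0 0 0 0.7;0 0 0.3 0 0 0 0.7;0 0 0.7 0 0 0 0.7;0 0 0.8 0 0 0 0.7;0 0 0.8 0 0 0 0.7")

```text
time_s: 46.3
tcp_pos: [0.5521, -0.0975, 0.2075]
tool_rot: [2.295, 2.145, 0.001]
ft_force: [0.3, -0.1, 0.4]
width: 0.0607
grasp_force: 0.0
```

drive_tool(plan="-0.2 -0.9 0 0 0 0 0.7;-0.2 -0.9 0 0 0 0 0.7;-0.2 -0.9 0 0 0 0 0.7;-0.2 -0.9 0 0 0 0 0.7;-0.2 -0.9 0 0 0 0 0.7;-0.2 -0.9 0 0 0 0 0.7;-0.2 -0.9 0 0 0 0 0.7;-0.2 -0.9 0 0 0 0 0.7")

```text
time_s: 47.3
tcp_pos: [0.4717, -0.459, 0.2065]
tool_rot: [2.295, 2.144, 0.0]
ft_force: [1.0, 0.9, 0.3]
width: 0.0607
grasp_force: 0.0
```

```bash
python3 st.py; python3 - <<'E'
from m import *
f,im=grab("top","end.png")
hsv=cv2.cvtColor(im,cv2.COLOR_BGR2HSV);H,S,V=cv2.split(hsv)
R=lambda m:(m.astype(np.uint8)*255)
rep(f,"amber",blob(R((S<50)&(V>170)),(265,165,300,200)),.118)
rep(f,"green",blob(R((V<60)),(300,175,328,205)),.118)
rep(f,"grip",blob(R((H>100)&(H<125)&(S>150)),(215,168,238,190)),.083)
E
```

```text
t 47.3 tcp [ 0.4717 -0.459   0.2065] yaw -0.0677 tz [ 0.001 -0.001 -1.   ] w 0.0607 g 0.0 F [1.  0.9 0.3] q6 -0.87
amber cent 279.9 182.9 [ 0.5657 -0.0241] circ 280.0 182.9 8.5 [ 0.5656 -0.0242] area 205.0
green cent 314.3 191.6 [ 0.5486 -0.0972] circ 314.2 191.7 8.2 [ 0.5485 -0.097 ] area 184.5
grip cent 228.9 178.8 [0.5766 0.0869] circ 229.0 178.5 6.9 [0.5773 0.0868] area 79.0
```

View pics/end.png

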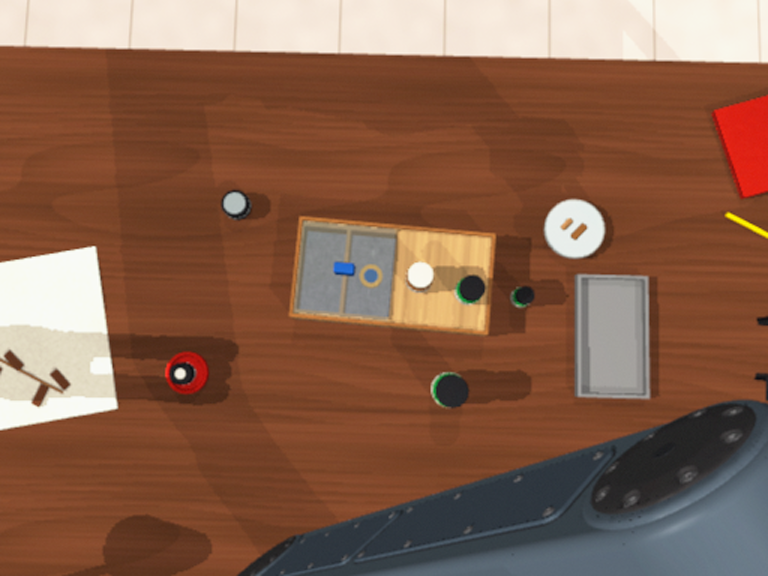

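The end view shows amber at (420,275), green at (470,288), and the eyepiece in the dish at (181,373). The green jar is 2.9 mm off in x and the amber 1.3 mm. I'll nudge the green one back.

drive_tool(plan="0.2 0.9 0 0 0 0 0.7;0.2 0.9 0 0 0 0 0.7;0.2 0.9 0 0 0 0 0.7;0.2 0.9 0 0 0 0 0.7;0.2 0.9 0 0 0 0 0.7;0.2 0.9 0 0 0 0 0.7;0.2 0.9 0 0 0 0 0.7;0.2 0.9 0 0 0 0 0.7")

```text
time_s: 48.35
tcp_pos: [0.5524, -0.096, 0.2064]
tool_rot: [2.294, 2.144, 0.001]
ft_force: [0.3, -0.6, -0.4]
width: 0.0609
grasp_force: 0.0
```

drive_tool(plan="0 0 0 0 0 0 0.7;0 0 0 0 0 0 0.7;0 0 0 0 0 0 0.7")

```text
time_s: 48.72
tcp_pos: [0.5521, -0.0988, 0.2056]
tool_rot: [2.296, 2.143, -0.0]
ft_force: [0.3, -0.8, 0.2]
width: 0.0605
grasp_force: 0.0
```

```bash
python3 st.py .5523 -.0975 .0757
```

```text
t 48.725 tcp [ 0.5521 -0.0988  0.2056] yaw -0.0691 tz [ 0.    -0.001 -1.   ] w 0.0605 g 0.0 F [ 0.3 -0.8  0.2] q6 -0.31
units to go [ 0.    0.03 -2.6 ] turn 0.01
```

drive_tool(plan="0 0.01 -0.5 0 0 0 0.7;0 0 -0.6 0 0 0 0.7;0 0 -0.6 0 0 0 0.7;0 0 -0.5 0 0 0 0.7;0 0 -0.3 0 0 0 0.7;0 0 -0.08 0 0 0 0.7;0 0 0 0 0 0 0.6;0 0 0 0 0 0 0.52")

```text
time_s: 49.72
tcp_pos: [0.5529, -0.0974, 0.0772]
tool_rot: [2.294, 2.144, 0.001]
ft_force: [0.4, -0.1, 0.4]
width: 0.05
grasp_force: 0.0
```

drive_tool(plan="0 0 0 0 0 0 0.46;0 0 0 0 0 0 0.4;0 0 0 0 0 0 0.3;0 0 0 0 0 0 0.3;0 0 0.06 0 0 0 0.3;0.06 0 0 0 0 0 0.3;0 0 0 0 0 0 0.3;0 0 0 0 0 0 0.3")

```text
time_s: 50.72
tcp_pos: [0.555, -0.097, 0.079]
tool_rot: [-2.295, -2.145, 0.0]
ft_force: [-0.0, 0.2, -1.5]
width: 0.0393
grasp_force: 15.0
```

```bash
python3 st.py .5552 -.0975 .0757
```

```text
t 50.725 tcp [ 0.555 -0.097  0.079] yaw -0.0676 tz [-0.001  0.    -1.   ] w 0.0393 g 15.0 F [-0.   0.2 -1.5] q6 -0.3
units to go [ 0.   -0.01 -0.07] turn -0.01
```

drive_tool(plan="0 0 -0.03 0 0 0 0.3;0 0 -0.02 0 0 0 0.3;0 0 0 0 0 0 0.3;0 0 0 0 0 0 0.46;0 0 0 0 0 0 0.6;0 0 0 0 0 0 0.7;0 0 0.3 0 0 0 0.7;0 0 0.7 0 0 0 0.7")

```text
time_s: 51.72
tcp_pos: [0.5542, -0.0968, 0.1267]
tool_rot: [-2.293, -2.143, 0.002]
ft_force: [0.5, -0.5, -0.3]
width: 0.0598
grasp_force: 0.0
```

drive_tool(plan="0 0 0.8 0 0 0 0.7;0 0 0.8 0 0 0 0.7;-0.2 -0.9 0 0 0 0 0.7;-0.2 -0.9 0 0 0 0 0.7;-0.2 -0.9 0 0 0 0 0.7;-0.2 -0.9 0 0 0 0 0.7;-0.2 -0.9 0 0 0 0 0.7;-0.2 -0.9 0 0 0 0 0.7")

```text
time_s: 52.72
tcp_pos: [0.4949, -0.3686, 0.208]
tool_rot: [2.294, 2.144, 0.0]
ft_force: [0.5, 0.5, -0.1]
width: 0.061
grasp_force: 0.0
```

drive_tool(plan="-0.2 -0.9 0 0 0 0 0.7;-0.2 -0.9 0 0 0 0 0.7;0 0 0 0 0 0 0.7;0 0 0 0 0 0 0.7")

```text
time_s: 53.22
tcp_pos: [0.475, -0.4565, 0.2072]
tool_rot: [-2.295, -2.144, -0.001]
ft_force: [0.7, -0.5, -0.0]
width: 0.0609
grasp_force: 0.0
```

```bash
python3 - <<'E'
from m import *
f,im=grab("top")
hsv=cv2.cvtColor(im,cv2.COLOR_BGR2HSV);H,S,V=cv2.split(hsv)
R=lambda m:(m.astype(np.uint8)*255)
rep(f,"amber",blob(R((S<50)&(V>170)),(265,165,300,200)),.118)
rep(f,"green",blob(R((V<60)),(300,175,328,205)),.118)
grab("side","end2.png",(130,90,350,270),3.5)
E
```

```text
amber cent 279.9 182.9 [ 0.5657 -0.0241] circ 280.0 182.9 8.5 [ 0.5656 -0.0242] area 205.0
green cent 314.2 190.5 [ 0.551 -0.097] circ 314.0 190.5 8.2 [ 0.5511 -0.0966] area 183.5
```

View pics/end2.png

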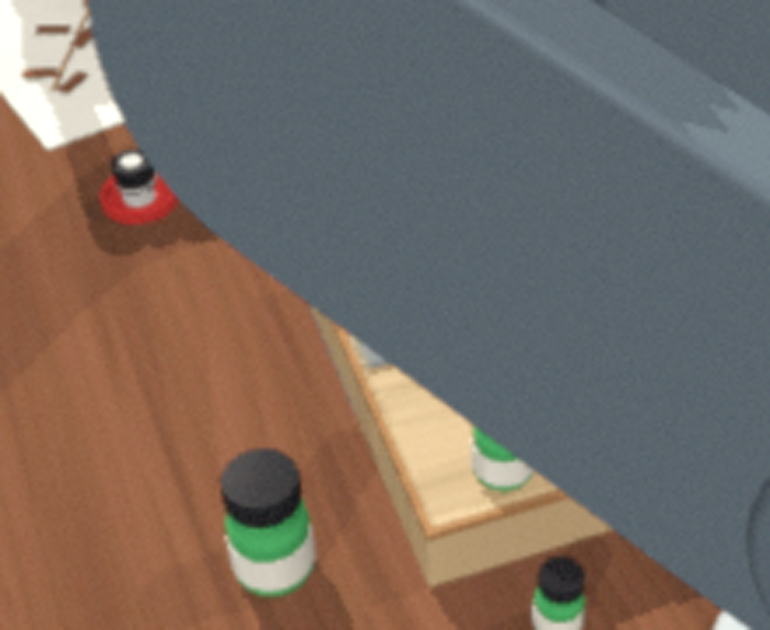

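The side view shows the eyepiece upright in the dish at crop (135,180) and the green jar standing on the deck. By top-view measurement the green jar is within 1 mm of its start spot and the amber jar within 1.3 mm. The arm hides the cover in this picture. The previous top view showed it seated over the pockets.

```bash
python3 -c "
from cell import arm
print(arm.hand_in())"
```

```text
the job is handed in; nothing more can be done
None
```

The job is done and handed in at about 53 s: the eyepiece stands in the red dish, the cover is back over the pockets with the filter in place, and the jars are back within about 1 mm (green) and 1.3 mm (amber) of their start spots.

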